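# Press the suction block onto a lens blank and hold it

### The arm

A 6-joint arm with a two-finger parallel gripper is mounted at the origin on a cart in front of the work surface, level with it; the furniture and walls round the work are solid. World frame = base frame: x ahead of the robot, y to its left, z up, the work surface at z = 0. Lengths are in m, angles in rad, forces in N, time in s.
With the tool pointing down it reaches from about 0.35 to 0.775 m from the base axis. Payload 7.3 kg.
Tool frame: the origin (TCP) lies at the centre of the arm's flange, where the gripper is bolted on; the fingertips stand 178 mm ahead of it and the grasp point (between the pads) lies 159 mm ahead of it (tip_extent is the distance from the TCP to the fingertips, in m); z points along the fingers, y is the line along which they close (so a half turn about z gives the same grasp; the last joint's range is limited). The gripper opens to 92 mm and grips with 3 to 60 N. Pads are 19 mm wide; open, the fingers measure 130 mm over their backs; the gripper's body (75 mm by 190 mm) begins 47 mm behind the grasp point.
Start: joints at [0.989, 0.342, 1.524, -0, 1.275, -0.146], TCP at [0.222, 0.476, 0.405] pointing down, gripper open.
Joint ranges: [-2.53, 2.53], [-0.77, 2.02], [0.04, 2.7], [-1, 4.14], [0.28, 2.66], [-3.11, 3.11]. Speed limits (rad/s): [2.57, 2.57, 3.14, 3.14, 3.14, 3.14].

### API

Orientations are given as [roll, pitch, yaw] about the fixed x, y, z axes, in that order (R = Rz(yaw) Ry(pitch) Rx(roll)).
In Python, from cell import * gives the robot as it stands.
- The arm moves only by the tool arm_command, never from a script. Its arguments are lists of equal length, an entry for each row: "xyz": the shift along the world's x, y, z in mm, a list of three; "spin": the turn about the world's z in degrees. In form: {"xyz": [[tx, ty, tz], ...], "spin": [spin, ...]}. A call has 1 to 20 rows; each row shifts and turns the commanded pose from where the row before left it; what a row does not reach is not made up. A row lasts 1/10 s, in which the tool goes at most 50 mm and 8.59 degrees, less where a joint would pass 70% of its speed; a pose out of reach is approached as far as the arm can. A call with a gripper value outside its range is refused whole. "jaw" is the opening, from -1 (shut) to 1 (fully open), set as the call begins (left out, the last holds). The fingers move at their own pace and stop on an object; "squeeze" is the grip in N (left out, the last holds). Time passes only in rows, so rows that do not move let the fingers close. It gives the time, the measured TCP pose, the force, the opening and the grip force at its end, in the units of the state.
- observe(): the state, without advancing time (a new reading comes with each control period).
- read_camera(name): name is "scene" or "top"; returns a dict with "img" (400x640x3 uint8, red, green, blue), "depth" (400x640 float32, m along the optical axis (not along the pixel's ray), 0 where there is no reading), "fx", "fy", "cx", "cy" (pixels), "world_from_camera" (4x4, takes a point from camera to world coordinates). Camera axes: x right, y up, looking along -z (the intrinsics and any distortion apply to the point x, -y, -z); pixel columns grow to the right and rows downward; lengths in m; the calibration is good to about 2 mm. A picture is of the moment at which its call begins.
- hand_in(): hands the job in; it is judged then, once.
The state is a dict: "time": time; "qpos": joint angles; "qvel": joint speeds; "joint_efforts": joint torques, N m; "tool_pos": TCP position; "tool_rot": TCP orientation; "contact_force": force on the tool from outside, world axes, zero at the start; "torque": the same for the moment, N m; "opening": finger opening in m; "grip_force": force on a finger pad.
Only numpy, scipy, OpenCV 4.12 (cv2) and the standard library are available. Lean on these libraries where they do the work, as an engineer would, in place of code of your own. Each camera call takes 0.05 s, during which the arm holds its last target. There are 200 camera calls.

### The job

Block the lens: take the lens blank that lies on its envelope and lay it flat on the blocker's three stepped rests, let go of it, and swing the press arm in over it as far as its stop. Then push the black knob straight down until the suction block bears on the lens with about 12 N (8 to 16 N; over 30 N would damage the lens), and finish while still holding the knob down like that. Leave the other things on the bench where they are.

Things in the scene. Friction and masses are not known exactly. Their poses are not given: they have to be found in the camera images.
- lens_blank: the uncut lens blank to be blocked: pale clear disc, 67 mm diameter, 13 mm thick; its rim is upright for the lower 8 mm, domed above; about 30 g; starts flat on its envelope (its underside 13 mm above the worktop). Origin at the centre of its underside, z up. Another blank like it lies in the yellow job tray at the back and is not used
- lens_envelope: white square lens stock envelope, 90 x 90 x 13 mm, flat on the worktop left of the groover, the lens blank lying on the middle of it. Origin at the centre of its underside
- blocker: the lens blocker, a heavy hand press fixed to the worktop right of the groover: white base 132 x 221 mm, 24 mm high, with the three rests on a round pedestal, 95 mm diameter, at one end (towards its own -y) and an upright column at the other. Origin on the worktop under the base, z up; column axis at y = +78 mm, rests centred at y = -62 mm in its frame. It does not move
- nest (a point): centre of the three rests at seat height, 85 mm above the worktop; axes as the blocker's. Rests at 38, 142, 270 degrees round it (from its +x towards +y): flat seats at 24 to 36 mm radius, behind each an 8 mm wide lip leaning outward, 3.5 mm above the seat; the blank drops in between with 2 mm play. Fingers that close along the blocker's own x axis pass between the lips
- press_arm (a joint): angle of the press arm about the upright column, rad: 0 = against its stop, press above the rests (arm along the blocker's -y); grows as it swings out towards the blocker's +x, away from the robot, to 1.65; starts at 1.3 to 1.58. 140 mm from column axis to press axis; underside 149 mm above the worktop; friction of 0.1 N m keeps it where it is left
- knob_top (a point): centre of the flat top of the black press knob, on the press axis. The knob is round, 34 mm diameter, its sides upright for about 8 mm (from 11 mm to 3 mm below the top), 21 mm high overall on a 13 mm stem; the top is 240 mm above the worktop while up. The arm can be swung by taking hold of or pushing this knob
- plunger (a joint): downward travel of the knob, m: 0 = up, 0.033 = bottom. A return spring carries it up again when let go: about 3.5 N at the top, 5 N at 26 mm. With the blank on the rests the suction block touches it at about 18 mm
- holder (a joint): how far the block holder has been pushed up into the plunger against the pressure spring, m: 0 = not touching, end at 0.014. The force of the block on the lens is 4 N plus 1 N per mm: 12 N at 0.008, which is about 26 mm of knob travel and about 17 N of push on the knob
- lens_block: the black rubber suction block that sits in the holder under the press head, 22 mm diameter, 16 mm high, cup downward. Origin at the centre of its lower face, 116.5 mm above the worktop while the knob is up (18 mm above a seated blank)
- groover: the groover, a fixed machine between the envelope and the blocker, 441 x 257 mm and up to 275 mm high; carry the blank over it. Origin at the centre of its underside
- the_hand_edger: the hand grinding machine, fixed, up to 300 mm high, right of and behind the blocker; its side leaves 0.1 m or so beside the press, so turn a wide gripper along it. Origin at the centre of its underside
- small_file: small file with an orange handle, 130 mm long, bystander behind the envelope. Origin at its middle, underside
- spectacles: dark spectacle frame, 135 mm wide, 37 mm high, bystander behind the envelope. Origin at its middle, underside
- tweezers: flat steel tweezers, 126 mm long, bystander in front of the envelope. Origin at its middle, underside
- dropper_bottle: small brown dropper bottle, 34 mm diameter, 102 mm high, bystander behind the blocker. Origin at the centre of its underside

How it is judged:
On the way, in this order (a step that is already met when the one before it is completed fails the run):
1. the blank lies flat on the three rests between their lips, let go, the press arm still swung clear (horizontal distance between lens_blank and nest below 0.006 m and z of lens_blank in the frame of nest between -0.003 and 0.0025 m and angle between lens_blank's own z axis and vertical below 0.06 rad and contact force between the fingers and lens_blank below 0.05 N and value of joint press_arm above 0.4 rad), for 0.2 s.
2. the press arm is swung in against its stop, knob still up (value of joint press_arm below 0.04 rad and value of joint plunger below 0.015 m), for 0.2 s.
3. the block bears on the lens with 8 to 16 N (contact force between lens_block and lens_blank between 8 and 16 N), for 0.5 s.
At the end, for the whole second after the job is handed in: the robot still holds the knob down (more than 18 mm), with the suction block bearing on the lens at 8 to 16 N; the press arm is against its stop (within 0.04 rad); the blank lies on the rests (centre within 6 mm, height within 2.5 mm, level within 0.06 rad), not touched by the fingers (all of step 3 and value of joint plunger above 0.018 m and value of joint press_arm below 0.04 rad and horizontal distance between lens_blank and nest below 0.006 m and z of lens_blank in the frame of nest between -0.003 and 0.0025 m and angle between lens_blank's own z axis and vertical below 0.06 rad and contact force between the fingers and lens_blank below 0.05 N and linear speed of lens_blank below 0.02 m/s); the arm keeps its last pose, push and grip.
It fails at once if the lens is pressed with more than 30 N (contact force between lens_block and lens_blank above 30 N).
It fails at once if the blank is dropped or turned over (angle between lens_blank's own z axis and vertical above 0.6 rad or height (world z) of lens_blank below 0.006 m).
It fails at once if another thing on the bench is displaced (distance of any of small_file, spectacles, tweezers, dropper_bottle, lens_envelope from where it was at the start of the episode above 0.03 m).
It also fails if it takes over 72 s, if anything falls off the work surface, if the arm or the gripper's body presses on something with over 40 N, if the wrist force passes 120 N, or if a joint passes its speed limit or range.

## Working session

There is one attempt and no reset: what is moved stays moved. The work goes in short steps, Python scripts to look and compute and a tool call to move; the robot and the scene stay as the last step left them, time stands still between calls to the robot, and variables do not carry over. Pictures are saved under pics/ and viewed, at most 10 in all, crops included, and the job is handed in when it is done.

Besides the shell and the picture viewer there is one more tool, called after "Request:" as name(argument=value, ...), one argument or row to a line, values as JSON. arm_command: Moves the arm, as the interface text tells. Its arguments: {"type":"object","properties":{"xyz":{"type":"array","items":{"type":"array","items":{"type":"number"}}},"spin":{"type":"array","items":{"type":"number"}},"jaw":{"type":"number"},"squeeze":{"type":"number"}},"required":["xyz","spin"]}

```bash
mkdir -p pics; cat > h.py <<'E'
from cell import *
import numpy as np, cv2
def cloud(c):
    d=c["depth"]; v,u=np.mgrid[0:400,0:640]
    P=np.stack([(u-c["cx"])/c["fx"]*d,-(v-c["cy"])/c["fy"]*d,-d],-1)
    T=np.array(c["world_from_camera"]); W=P@T[:3,:3].T+T[:3,3]
    W[d==0]=np.nan
    return W
E
python3 - <<'E'
from h import *
for n in("scene","top"):
    c=read_camera(n); print(n,c["fx"],c["cx"],c["cy"],np.round(c["world_from_camera"],3).tolist(),[k for k in c])
    cv2.imwrite(f"pics/{n}0.png",c["img"][...,::-1]); np.savez(f"{n}0.npz",W=cloud(c),img=c["img"])
o=observe();print(o["tool_pos"],o["tool_rot"],o["opening"],o["contact_force"])
E
```

```text
scene 465.7893448635473 322.72642221117644 198.14345245507897 [[-0.06, 0.47, -0.881, -0.965], [-0.998, -0.046, 0.044, 0.034], [-0.02, 0.881, 0.472, 0.969], [0.0, 0.0, 0.0, 1.0]] ['img', 'depth', 'fx', 'fy', 'cx', 'cy', 'world_from_camera']
top 420.916737489188 323.77756268736056 196.49125697436912 [[0.028, 0.99, -0.139, 0.36], [-1.0, 0.029, 0.005, -0.046], [0.009, 0.139, 0.99, 1.47], [0.0, 0.0, 0.0, 1.0]] ['img', 'depth', 'fx', 'fy', 'cx', 'cy', 'world_from_camera']
[0.22154464 0.47584364 0.40413276] [-3.14027932e+00 -1.97388744e-04  2.70579631e+00] 0.09171202496758359 [-0.21896538 -0.8446667  -0.12649446]
```

View pics/top0.png

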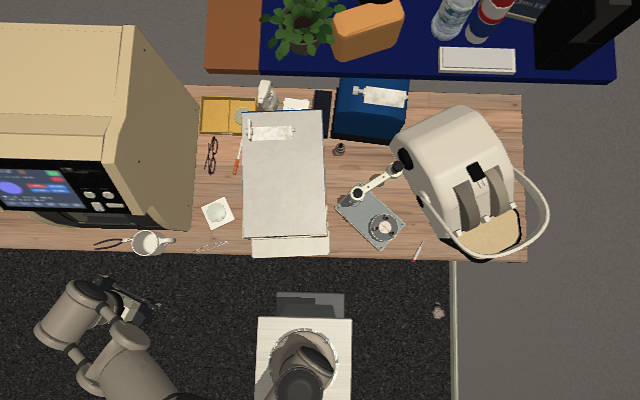

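View pics/scene0.png

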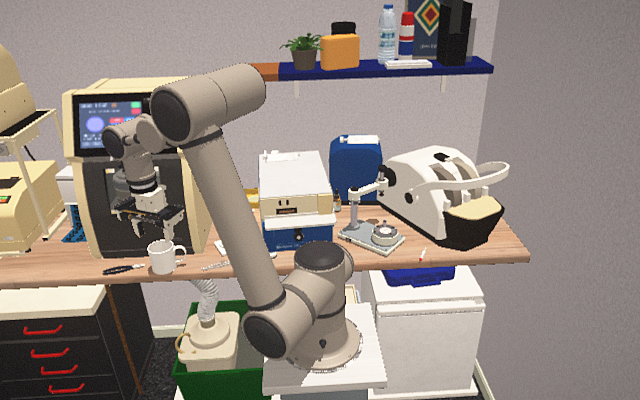

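The top view shows the blank on its envelope at about (217,212), the pedestal at (383,228), the column near (355,197), the knob near (397,168), and the edger to the right. Next I'll measure these.

```bash
python3 - <<'E'
from h import *
z=np.load("top0.npz");W=z["W"];img=z["img"]
for n,(u,v) in dict(lens=(217,212),ped=(383,228),col=(355,196),knob=(397,168),table=(300,150)).items(): print(n,W[v,u].round(3))
def pts(u0,v0,u1,v1,lo,hi):
    w=W[v0:v1,u0:u1].reshape(-1,3); return w[(w[:,2]>lo)&(w[:,2]<hi)]
def rect(p,s):
    r=cv2.minAreaRect((p[:,:2]*1000).astype(np.float32)); print(s,len(p),np.round(r[0],1),np.round(r[1],1),round(r[2],1))
def circ(p,s):
    c,r=cv2.minEnclosingCircle((p[:,:2]*1000).astype(np.float32)); print(s,len(p),np.round(c,1),round(r,1),'z',np.percentile(p[:,2],[5,50,95]).round(4))
rect(pts(195,190,240,232,.008,.05),'env')
circ(pts(195,190,240,232,.018,.05),'lens')
rect(pts(330,185,410,255,.016,.032),'base')
circ(pts(360,205,410,250,.06,.1),'ped>60'); circ(pts(360,205,410,250,.081,.1),'rests')
circ(pts(375,150,415,185,.228,.25),'knob')
circ(pts(340,180,375,205,.15,.26),'col')
rect(pts(235,100,335,262,.05,.3),'groover')
w=pts(235,100,335,262,.05,.3);print('groover z',w[:,2].max())
a=cv2.resize(img[140:260,320:440],None,fx=4,fy=4,interpolation=cv2.INTER_CUBIC)
b=cv2.resize(img[190:235,195:240],(480,480)[:2],interpolation=cv2.INTER_CUBIC)[:, :300] if 0 else cv2.resize(img[190:235,195:225],(320,480),interpolation=cv2.INTER_CUBIC)
cv2.imwrite("pics/crop0.png",np.hstack([a,b])[...,::-1])
E
```

```text
lens [0.498 0.31  0.033]
ped [ 0.457 -0.254  0.061]
col [ 0.544 -0.148  0.191]
knob [ 0.624 -0.268  0.244]
table [0.669 0.022 0.248]
env 671 [501.2 312.4] [119.9 123.5] 87.3
lens 322 [496.1 313.3] 52.2 z [0.0187 0.0238 0.0298]
base 1398 [ 500.4 -212.5] [220.6 134. ] 48.5
ped>60 454 [ 461.1 -258.7] 46.9 z [0.0604 0.0632 0.0861]
rests 48 [ 460.8 -258.5] 41.7 z [0.0816 0.0858 0.0908]
knob 135 [ 650.2 -287.9] 41.2 z [0.2307 0.24   0.2472]
col 300 [ 569.2 -172.3] 45.7 z [0.1648 0.183  0.1947]
groover 12225 [626.   57.1] [545.8 287.7] 1.6
groover z 0.2805656511484622
```

View pics/crop0.png

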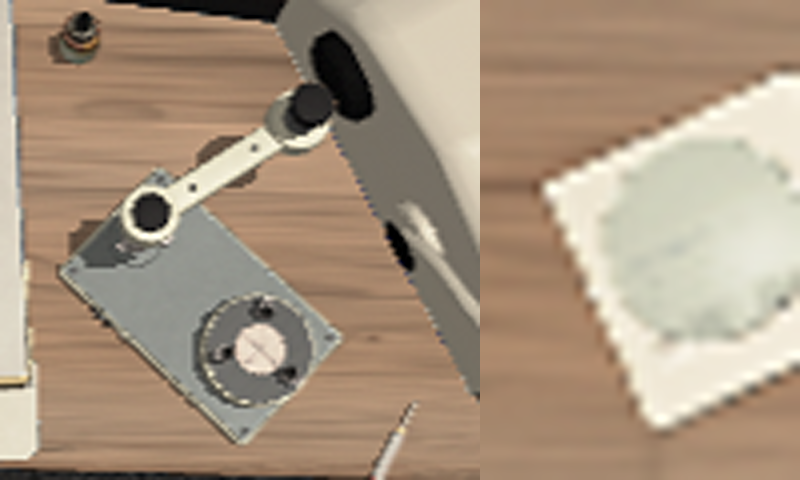

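The crop shows the blocker's column cap at full-image pixel (357.5,193), the knob at (397,166) close to the edger's side, and the white disc of the pedestal at (385,227). I'll refine these by ray-plane intersection and check the edger clearance.

```bash
cat >> h.py <<'E'
def ray(c,u,v,z):
    T=np.array(c["world_from_camera"]); d=T[:3,:3]@np.array([(u-c["cx"])/c["fx"],-(v-c["cy"])/c["fy"],-1.]); o=T[:3,3]
    return (o+d*(z-o[2])/d[2])*1000
yb=np.array([.663,.749]); xb=np.array([.749,-.663]); ORG=np.array([501.,-212.5])
def toB(p): return np.stack([(p-ORG)@xb,(p-ORG)@yb],-1)
E
python3 - <<'E'
from h import *
c=read_camera("top"); W=cloud(c); img=c["img"].astype(int)
hsv=cv2.cvtColor(c["img"],cv2.COLOR_RGB2HSV)
# envelope+lens: low saturation
roi=np.zeros((400,640),np.uint8); roi[192:236,195:240]=1
m=((hsv[...,1]<55)&(hsv[...,2]>150)&(roi>0)).astype(np.uint8)
n,l,s,_=cv2.connectedComponentsWithStats(m); k=1+np.argmax(s[1:,4]); m=(l==k)
cn=max(cv2.findContours(m.astype(np.uint8),0,1)[0],key=cv2.contourArea)
P=np.array([ray(c,u,v,.013)[:2] for u,v in cn[:,0]],np.float32); print('env',cv2.minAreaRect(P))
# lens: greenish = r<b or sat difference
g=img[...,0]-img[...,2]; print('row212 R-B',g[212,200:236].tolist()); print('G-R',(img[...,1]-img[...,0])[212,200:236].tolist())
gm=((img[...,1]-img[...,0]>3)&m).astype(np.uint8); gm=cv2.morphologyEx(gm,cv2.MORPH_OPEN,np.ones((3,3)))
cn=max(cv2.findContours(gm,0,1)[0],key=cv2.contourArea)
P=np.array([ray(c,u,v,.020)[:2] for u,v in cn[:,0]],np.float32); print('lens',cv2.minEnclosingCircle(P),cv2.fitEllipse(P))
# knob: dark pixels
r=np.zeros((400,640),np.uint8); r[154:180,386:403]=1
d=((img.max(-1)<70)&(r>0)).astype(np.uint8); n,l,s,ce=cv2.connectedComponentsWithStats(d); k=1+np.argmax(s[1:,4]); print('knobpx',s[k],ce[k],ray(c,*ce[k],.238))
K=ray(c,*ce[k],.238)[:2]; COL=ORG+78*yb; v=K-COL; print('K-col',np.hypot(*v),'theta',np.arctan2(v@xb,-v@yb))
print('nest',ORG-62*yb,'whitedisc@.061',ray(c,385.25,227.25,.061)[:2],'col cap',COL,ray(c,357.5,193,.19))
# edger clearance
w=W.reshape(-1,3); w=w[np.isfinite(w[:,0])]; b=toB(w[:,:2]*1000)
for zl in(.15,.2,.25,.28,.31):
  for y0 in range(-180,140,40):
    q=b[(w[:,2]>zl)&(b[:,1]>y0)&(b[:,1]<y0+40)&(b[:,0]>40)&(b[:,0]<300)]
    print(round(zl,2),y0,np.round(np.percentile(q[:,0],2)) if len(q)>5 else None,end=' | ')
  print()
E
```

```text
env ((497.0912170410156, 312.695068359375), (89.0980224609375, 90.58915710449219), 27.28667449951172)
row212 R-B [62, 63, 67, 34, 24, 27, 27, 20, 20, 20, 20, 19, 18, 15, 17, 18, 19, 18, 17, 15, 15, 14, 15, 14, 15, 18, 19, 19, 22, 23, 22, 34, 56, 69, 68, 67]
G-R [-36, -36, -39, -9, -6, -9, -5, 0, 0, 0, 0, 1, 1, 2, 1, 1, 0, 0, -1, 0, -1, 0, -1, 0, -1, 1, -6, -5, -7, -7, -6, -12, -29, -38, -37, -36]Traceback (most recent call last):
  File "<stdin>", line 13, in <module>
ValueError: max() iterable argument is empty
```

```bash
python3 - <<'E'
from h import *
c=read_camera("top"); W=cloud(c); img=c["img"].astype(int)
m=np.zeros((400,640),bool); m[192:236,198:238]=1
gm=((img[...,1]-img[...,0]>-4)&m).astype(np.uint8); gm=cv2.morphologyEx(gm,cv2.MORPH_OPEN,np.ones((3,3)))
cn=max(cv2.findContours(gm,0,1)[0],key=cv2.contourArea)
P=np.array([ray(c,u,v,.020)[:2] for u,v in cn[:,0]],np.float32); print('lens',cv2.minEnclosingCircle(P),cv2.fitEllipse(P))
r=np.zeros((400,640),np.uint8); r[154:180,386:403]=1
d=((img.max(-1)<70)&(r>0)).astype(np.uint8); n,l,s,ce=cv2.connectedComponentsWithStats(d); k=1+np.argmax(s[1:,4]); print('knobpx',s[k],ce[k],ray(c,*ce[k],.238))
K=ray(c,*ce[k],.238)[:2]; COL=ORG+78*yb; v=K-COL; print('K-col',np.hypot(*v),'theta',np.arctan2(v@xb,-v@yb),'K in B',toB(K))
print('nest',ORG-62*yb,'whitedisc@.061',ray(c,385.25,227.25,.061)[:2],'col cap',COL,ray(c,357.5,193,.19))
w=W.reshape(-1,3); w=w[np.isfinite(w[:,0])]; b=toB(w[:,:2]*1000)
for zl in(.15,.2,.25,.28,.31):
  for y0 in range(-180,140,40):
    q=b[(w[:,2]>zl)&(b[:,1]>y0)&(b[:,1]<y0+40)&(b[:,0]>40)&(b[:,0]<300)]
    print(round(zl,2),y0,np.round(np.percentile(q[:,0],2)) if len(q)>5 else None,end=' | ')
  print()
E
```

```text
lens ((500.26226806640625, 317.5110168457031), 33.45182800292969) ((499.6224670410156, 317.4908752441406), (62.611270904541016, 63.82870101928711), 100.63255310058594)
knobpx [391 154  12  20 143] [397.62237762 164.21678322] [ 637.1942937 -270.4916594  238.       ]
K-col 143.83692195658548 theta 1.352327478230538 K in B [140.45799616  46.86106383]
nest [ 459.894 -258.938] whitedisc@.061 [ 460.16405611 -261.99522758] col cap [ 552.714 -154.078] [ 553.90831096 -155.95523628  190.        ]
0.15 -180 93.0 | 0.15 -140 109.0 | 0.15 -100 121.0 | 0.15 -60 158.0 | 0.15 -20 172.0 | 0.15 20 67.0 | 0.15 60 47.0 | 0.15 100 222.0 | 
0.2 -180 93.0 | 0.2 -140 109.0 | 0.2 -100 145.0 | 0.2 -60 159.0 | 0.2 -20 174.0 | 0.2 20 125.0 | 0.2 60 191.0 | 0.2 100 241.0 | 
0.25 -180 92.0 | 0.25 -140 142.0 | 0.25 -100 149.0 | 0.25 -60 163.0 | 0.25 -20 178.0 | 0.25 20 195.0 | 0.25 60 274.0 | 0.25 100 241.0 | 
0.28 -180 242.0 | 0.28 -140 248.0 | 0.28 -100 None | 0.28 -60 None | 0.28 -20 None | 0.28 20 None | 0.28 60 274.0 | 0.28 100 241.0 | 
0.31 -180 None | 0.31 -140 None | 0.31 -100 None | 0.31 -60 None | 0.31 -20 None | 0.31 20 None | 0.31 60 274.0 | 0.31 100 241.0 |
```

```bash
python3 - <<'E'
from h import *
for n in("top0.npz","scene0.npz"):
  W=np.load(n)["W"].reshape(-1,3); W=W[np.isfinite(W[:,0])]
  for x0 in np.arange(.3,.7,.05):
    q=W[(W[:,0]>x0)&(W[:,0]<x0+.05)&(W[:,2]>.07)&(W[:,2]<.5)&(W[:,1]>.22)&(W[:,1]<.6)]
    g=W[(W[:,0]>x0)&(W[:,0]<x0+.05)&(W[:,2]>.05)&(W[:,2]<.5)&(W[:,1]>-.15)&(W[:,1]<.22)]
    print(n,round(x0,2),len(q),np.percentile(q[:,1],[1,5]).round(3) if len(q)>5 else '', 'groover',np.r_[np.percentile(g[:,1],[1,99]),np.percentile(g[:,2],98)].round(3) if len(g)>5 else '')
E
```

```text
top0.npz 0.3 19 [0.507 0.508] groover 
top0.npz 0.35 158 [0.453 0.462] groover [-0.07   0.166  0.171]
top0.npz 0.4 789 [0.4   0.401] groover [-0.066  0.181  0.252]
top0.npz 0.45 3136 [0.4   0.401] groover [-0.06   0.183  0.252]
top0.npz 0.5 1205 [0.4 0.4] groover [-0.145  0.184  0.252]
top0.npz 0.55 1042 [0.4   0.401] groover [-0.145  0.189  0.252]
top0.npz 0.6 1020 [0.4   0.401] groover [-0.047  0.191  0.253]
top0.npz 0.65 1004 [0.4   0.401] groover [-0.044  0.194  0.256]
scene0.npz 0.3 72 [0.496 0.503] groover [0.05  0.159 0.17 ]
scene0.npz 0.35 127 [0.453 0.46 ] groover [-0.072  0.166  0.17 ]
scene0.npz 0.4 1819 [0.399 0.401] groover [-0.066  0.179  0.248]
scene0.npz 0.45 1386 [0.399 0.399] groover [-0.06   0.183  0.251]
scene0.npz 0.5 135 [0.398 0.398] groover [-0.149  0.182  0.25 ]
scene0.npz 0.55 66 [0.399 0.399] groover [-0.143  0.186  0.25 ]
scene0.npz 0.6 13 [0.398 0.398] groover [-0.047  0.189  0.25 ]
scene0.npz 0.65 123 [0.485 0.489] groover [-0.044  0.191  0.264]
```

Request:
arm_command(
  xyz=[
    [10,-40,0],
    [10,-40,0],
    [10,-40,0],
    [10,-40,0],
    [40,0,0],
    [40,0,0],
    [40,0,0],
    [40,0,0],
    [40,0,0],
    [38,0,0],
    [0,0,0],
  ],
  spin=[-6.5,-6.5,-6.5,-6.5,-6.5,-6.5,-6.5,-6.5,-6.5,-6.5,0],
  jaw=1,
  squeeze=10,
)

```text
time: 1.3
tool_pos: [0.5033, 0.3151, 0.4033]
tool_rot: [3.141, 0.001, 1.566]
contact_force: [-0.0, 1.1, -0.4]
opening: 0.0918
grip_force: 0.0
```

Request:
arm_command(
  xyz=[
    [-4,0,-40],
    [0,0,-40],
    [0,0,-40],
    [0,0,-40],
    [0,0,-25],
    [0,0,-15],
    [0,0,-10],
    [0,0,0],
    [0,0,0],
  ],
  spin=[0,0,0,0,0,0,0,0,0],
)

```text
time: 2.2
tool_pos: [0.4957, 0.3161, 0.1954]
tool_rot: [3.141, -0.0, 1.572]
contact_force: [0.6, -0.1, 0.0]
opening: 0.0916
grip_force: 0.0
```

```bash
python3 - <<'E'
from h import *
o=observe();print(o["tool_pos"],o["contact_force"])
a=read_camera("top")["img"][180:240,190:250]; b=read_camera("scene")["img"][200:280,180:260]
cv2.imwrite("pics/g1.png",np.hstack([cv2.resize(a,(400,400),interpolation=2),cv2.resize(b,(400,400),interpolation=2)])[...,::-1])
E
```

```text
[0.49565331 0.31613157 0.19544004] [ 0.60125781 -0.06067878  0.03992805]
```

View pics/g1.png

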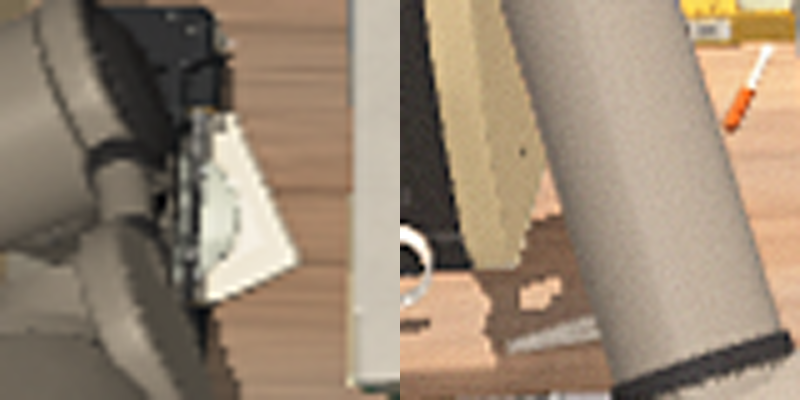

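The left crop shows the lens edge (about pixel 226,211) beside the gripper, which puts the centre at y ≈ 0.316, where the tool is. The scene crop is blocked by the arm. Closing now.

Request:
arm_command(
  xyz=[
    [1,0,-2],
    [0,0,0],
    [0,0,0],
    [0,0,0],
    [0,0,0],
    [0,0,0],
    [0,0,0],
  ],
  spin=[0,0,0,0,0,0,0],
  jaw=-1,
  squeeze=10,
)

```text
time: 3.0
tool_pos: [0.4967, 0.3159, 0.1929]
tool_rot: [3.141, -0.0, 1.571]
contact_force: [-0.6, -0.8, 1.6]
opening: 0.0659
grip_force: 10.0
```

Request:
arm_command(
  xyz=[
    [0,0,10],
    [0,0,30],
    [0,0,45],
    [0,0,45],
    [0,0,45],
    [0,0,45],
    [0,0,45],
    [0,0,40],
    [0,0,0],
    [0,0,0],
  ],
  spin=[0,0,0,0,0,0,0,0,0,0],
)

```text
time: 4.0
tool_pos: [0.4962, 0.3158, 0.4989]
tool_rot: [3.14, -0.001, 1.571]
contact_force: [0.2, 0.2, -1.0]
opening: 0.0662
grip_force: 10.0
```

```bash
python3 - <<'E'
from h import *
o=observe();print(o["tool_pos"],o["opening"],o["grip_force"],o["qpos"])
a=read_camera("top")["img"][180:260,150:250]; b=read_camera("scene")["img"][100:280,120:300]
cv2.imwrite("pics/g2.png",np.hstack([cv2.resize(a,(400,320),interpolation=2),cv2.resize(b,(320,320),interpolation=2)])[...,::-1])
E
```

```text
[0.49620453 0.31578989 0.49892943] 0.06621245729003607 9.99913979361736 [ 4.36505702e-01  4.13465671e-01  1.15979260e+00 -2.40884130e-05
  1.56606617e+00  4.35921143e-01]
```

View pics/g2.png

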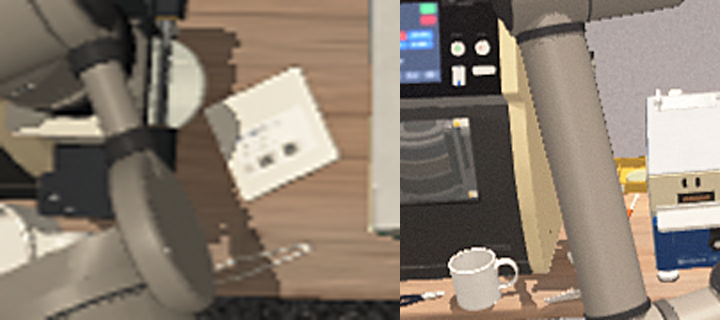

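The blank is held (lens edge at about full pixel 201,200) and the envelope hasn't moved. Carrying it over the groover.

Request:
arm_command(
  xyz=[
    [-2,-20,0],
    [-3,-40,0],
    [-3,-45,0],
    [-3,-45,0],
    [-3,-45,0],
    [-3,-45,0],
    [-3,-45,0],
    [-3,-45,0],
    [-3,-45,0],
    [-2,-45,0],
    [-2,-45,0],
    [-2,-45,0],
    [-2,-40,0],
    [-2,-25,0],
    [0,0,0],
    [0,0,0],
  ],
  spin=[-3,-3,-3,-3,-3,-3,-3,-3,-3,-3,-3,-3,-3,-2.5,0,0],
)

```text
time: 5.7
tool_pos: [0.4605, -0.2592, 0.4962]
tool_rot: [-3.138, -0.0, 0.846]
contact_force: [0.3, 0.1, -0.6]
opening: 0.066
grip_force: 10.0
```

```bash
python3 - <<'E'
from h import *
o=observe();print(o["tool_pos"],o["tool_rot"],o["opening"])
c=read_camera("top"); d=read_camera("scene"); np.savez("n1.npz",t=c["img"],s=d["img"])
a=c["img"][170:260,340:440]; b=d["img"][130:260,300:430]
cv2.imwrite("pics/n1.png",np.hstack([cv2.resize(a,(440,400),interpolation=2),cv2.resize(b,(360,400),interpolation=2)])[...,::-1])
c0=c; print('edge y over envelope at z .322',ray(c0,201.25,200.5,.322))
E
```

```text
[ 0.46049081 -0.25922834  0.49624968] [-3.13829531e+00 -2.18338122e-04  8.46498557e-01] 0.06600089592706486
edge y over envelope at z .322 [500.66234785 283.77074183 322.        ]
```

View pics/n1.png

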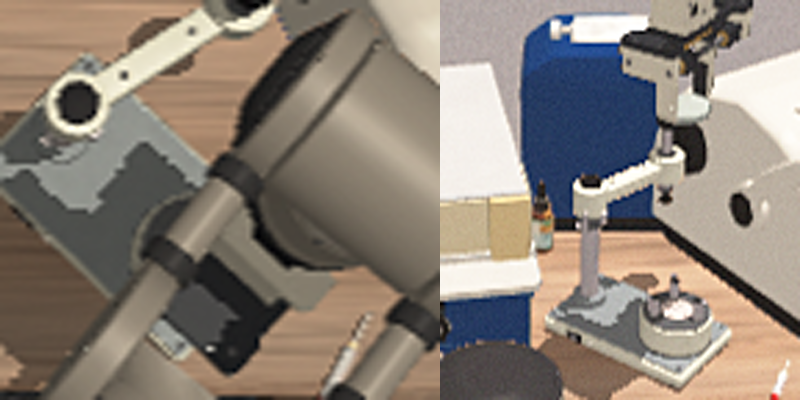

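The right-hand crop shows the lens in the gripper above and behind the pedestal, with the press arm clear. I'll cross-check the nest position from the scene camera.

```bash
python3 - <<'E'
from h import *
for n in("top0.npz","scene0.npz"):
  W=np.load(n)["W"].reshape(-1,3)*1000; W=W[np.isfinite(W[:,0])]; near=W[np.hypot(W[:,0]-460,W[:,1]+259)<60]
  for lo,hi in((52,75),(78,100)):
    p=near[(near[:,2]>lo)&(near[:,2]<hi)]; print(n,lo,len(p),cv2.minEnclosingCircle(p[:,:2].astype(np.float32)),np.median(p[:,2]))
  b=W[(W[:,2]>15)&(W[:,2]<32)&(abs(W[:,0]-500)<125)&(abs(W[:,1]+212)<125)&(np.hypot(W[:,0]-460,W[:,1]+259)>0)]
  B=toB(b[:,:2]); b=b[(abs(B[:,0])<80)&(abs(B[:,1])<125)]; B=toB(b[:,:2]); print(cv2.minAreaRect(b[:,:2].astype(np.float32)),np.percentile(B,[.5,99.5],axis=0))
E
```

```text
top0.npz 52 574 ((461.4232482910156, -258.4533386230469), 47.74540710449219) 61.683278250346476
top0.npz 78 51 ((460.7774963378906, -258.45013427734375), 41.6921501159668) 85.61508700242749
((500.8699035644531, -212.81430053710938), (221.42535400390625, 133.9359893798828), 49.000701904296875) [[ -64.94307121 -108.74536289]
 [  66.06256206  108.87900124]]
scene0.npz 52 294 ((454.08367919921875, -261.173583984375), 50.18219757080078) 60.90082246659179
scene0.npz 78 42 ((459.1856689453125, -261.4955139160156), 42.51775360107422) 83.7487693934384
((494.2620849609375, -215.4742431640625), (219.6097412109375, 135.80722045898438), 47.67445373535156) [[ -69.83952227 -114.95920136]
 [  63.68358984  101.437033  ]]
```

Request:
arm_command(
  xyz=[
    [-1,-1,-20],
    [0,0,-40],
    [0,0,-40],
    [0,0,-40],
    [0,0,-40],
    [0,0,-25],
    [0,0,-12],
    [0,0,-3],
    [0,0,0],
    [0,0,0],
  ],
  spin=[0,0,0,0,0,0,0,0,0,0],
)

```text
time: 6.8
tool_pos: [0.4601, -0.2601, 0.2792]
tool_rot: [3.139, -0.0, 0.847]
contact_force: [-0.1, 0.4, 0.1]
opening: 0.0659
grip_force: 10.0
```

```bash
python3 - <<'E'
from h import *
o=observe();print(o["tool_pos"],o["tool_rot"],o["opening"],o["contact_force"])
c=read_camera("top"); d=read_camera("scene")
a=c["img"][190:260,345:425]; b=d["img"][195:265,340:420]
cv2.imwrite("pics/n2.png",np.hstack([cv2.resize(a,(400,350),interpolation=2),cv2.resize(b,(400,350),interpolation=2)])[...,::-1])
E
```

```text
[ 0.46008111 -0.26011355  0.27922847] [ 3.13870611e+00 -1.75488340e-04  8.47495090e-01] 0.06585590140074447 [-0.14435795  0.35716325  0.12589986]
```

View pics/n2.png

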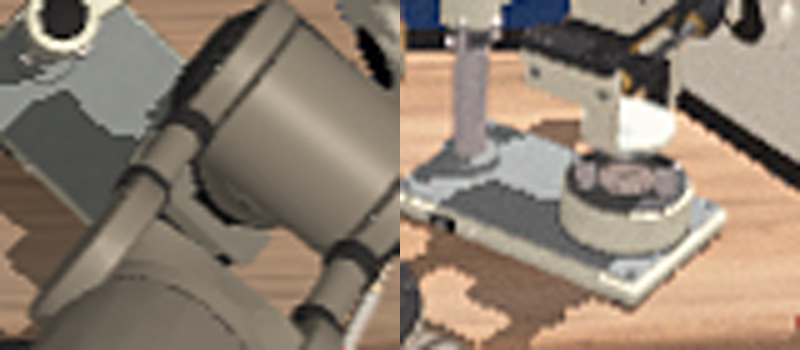

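The right crop shows the gripper over the pedestal, and no misalignment is visible. Next I'll feel my way down.

Request:
arm_command(
  xyz=[
    [0,0,-4],
    [0,0,-3],
    [0,0,-2],
    [0,0,-2],
    [0,0,-1.5],
    [0,0,0],
    [0,0,0],
  ],
  spin=[0,0,0,0,0,0,0],
)

```text
time: 7.6
tool_pos: [0.4596, -0.2601, 0.2652]
tool_rot: [3.142, -0.0, 0.847]
contact_force: [0.5, 0.8, -0.8]
opening: 0.0654
grip_force: 10.0
```

Request:
arm_command(
  xyz=[
    [0,0,-0.5],
    [0,0,0],
  ],
  spin=[0,0],
)

```text
time: 7.8
tool_pos: [0.4596, -0.2601, 0.2649]
tool_rot: [3.141, 0.0, 0.847]
contact_force: [-0.3, 0.5, 1.8]
opening: 0.066
grip_force: 10.0
```

Request:
arm_command(
  xyz=[
    [0,0,0],
    [0,0,0],
    [0,0,0],
    [0,0,0],
    [0,0,0],
    [0,0,20],
    [0,0,40],
    [0,0,40],
    [0,0,40],
    [0,0,40],
    [0,0,0],
    [0,0,0],
  ],
  spin=[0,0,0,0,0,0,0,0,0,0,0,0],
  jaw=1,
)

```text
time: 9.0
tool_pos: [0.4595, -0.2599, 0.4454]
tool_rot: [3.14, -0.0, 0.847]
contact_force: [0.4, -1.3, 0.0]
opening: 0.092
grip_force: 0.0
```

```bash
python3 - <<'E'
from h import *
o=observe();print(o["tool_pos"],o["tool_rot"],o["opening"],o["contact_force"])
c=read_camera("top"); d=read_camera("scene")
a=c["img"][150:250,345:445]; b=d["img"][180:260,340:420]
cv2.imwrite("pics/n3.png",np.hstack([cv2.resize(a,(400,400),interpolation=2),cv2.resize(b,(400,400),interpolation=2)])[...,::-1])
E
```

```text
[ 0.45948952 -0.25994243  0.44539688] [ 3.13963266e+00 -1.14619863e-04  8.47055290e-01] 0.09196368625589157 [ 0.42067227 -1.27688768  0.04361444]
```

View pics/n3.png

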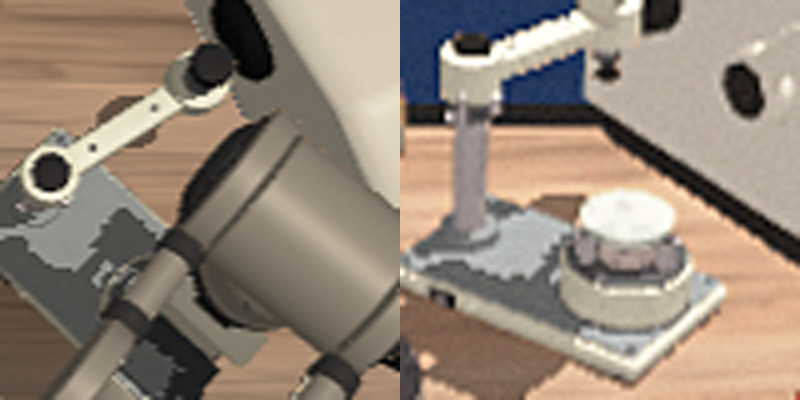

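The right crop shows the blank lying level on the rests. In the left crop the knob top is at full pixel (397.1,166.1) and the column cap at (357.6,192.9). Now I'll work out the knob position.

```bash
python3 - <<'E'
from h import *
c=read_camera("top"); d=read_camera("scene")
K=ray(c,397.1,166.1,.240); print(K); col=np.array([460,-259.5])+140*yb
v=K[:2]-col; print(col,np.hypot(*v),np.arctan2(v@xb,-v@yb))
for n in("top0.npz","scene0.npz"):
  W=np.load(n)["W"].reshape(-1,3)*1000; W=W[np.isfinite(W[:,0])]
  p=W[(np.hypot(W[:,0]-K[0],W[:,1]-K[1])<25)&(W[:,2]>233)&(W[:,2]<247)]; print(n,len(p),cv2.minEnclosingCircle(p[:,:2].astype(np.float32)),np.median(p,axis=0))
  B=(W[:,:2]-K[:2]); X=B@xb;Y=B@yb
  for zz in(215,260): 
    for y0 in(-50,-25,0,25,50):
      s=(W[:,2]>zz)&(W[:,2]<450)&(X>12)&(X<120)&(Y>y0)&(Y<y0+25)&(np.hypot(X,Y)>22); print(zz,y0,s.sum(),X[s].min().round(0) if s.any() else None,end=' | ')
  print()
col=col
for t in np.arange(1.35,-.01,-.15): print(round(t,2),(col+140*(xb*np.sin(t)-yb*np.cos(t))).round(1))
E
```

```text
[ 630.95592697 -268.58295659  240.        ]
[ 552.82 -154.64] 138.16012608444808 1.3256621207608348
top0.npz 94 ((633.0344848632812, -269.7667236328125), 16.944562911987305) [ 631.85323782 -268.79695009  239.9480151 ]
215 -50 244 42.0 | 215 -25 205 48.0 | 215 0 163 45.0 | 215 25 50 72.0 | 215 50 0 None | 260 -50 91 51.0 | 260 -25 7 71.0 | 260 0 0 None | 260 25 0 None | 260 50 0 None | 
scene0.npz 36 ((627.3240356445312, -272.47821044921875), 17.273815155029297) [ 624.28800844 -270.75737175  239.58419721]
215 -50 76 41.0 | 215 -25 55 51.0 | 215 0 24 61.0 | 215 25 1 76.0 | 215 50 1 119.0 | 260 -50 9 54.0 | 260 -25 0 None | 260 0 0 None | 260 25 0 None | 260 50 0 None | 
1.35 [ 634.8 -268.2]
1.2 [ 616.9 -279.1]
1.05 [ 597.6 -287.3]
0.9 [ 577.3 -292.5]
0.75 [ 556.4 -294.6]
0.6 [ 535.4 -293.6]
0.45 [ 514.9 -289.4]
0.3 [ 495.1 -282.2]
0.15 [ 476.7 -272.2]
0.0 [ 460.  -259.5]
```

Request:
arm_command(
  xyz=[
    [14,-1,0],
    [14,-1,0],
    [14,-1,0],
    [14,-1,0],
    [14,-1,0],
    [14,-1,0],
    [15,-1,0],
    [15,-1,0],
    [15,-1,0],
    [15,0,0],
    [15,0,0],
    [14,0,0],
    [0,0,0],
    [0,0,0],
  ],
  spin=[7.5,7.5,7.5,7.5,7.5,7.5,7.5,7.5,7.5,7.5,7.5,7.5,0,0],
  jaw=0.35,
  squeeze=6,
)

```text
time: 10.6
tool_pos: [0.6326, -0.2691, 0.4433]
tool_rot: [-3.141, -0.002, 2.415]
contact_force: [-0.3, 1.0, 0.2]
opening: 0.0622
grip_force: 0.0
```

Request:
arm_command(
  xyz=[
    [0,0,-15],
    [0,0,-15],
    [0,0,-9],
    [0,0,0],
    [0,0,0],
  ],
  spin=[0,0,0,0,0],
)

```text
time: 11.1
tool_pos: [0.6324, -0.2692, 0.4063]
tool_rot: [3.141, 0.0, 2.417]
contact_force: [0.8, -0.6, 0.2]
opening: 0.0622
grip_force: 0.0
```

Request:
arm_command(
  xyz=[
    [0,0,0],
    [0,0,0],
    [0,0,0],
    [0,0,0],
    [0,0,0],
    [0,0,0],
  ],
  spin=[0,0,0,0,0,0],
  jaw=-1,
)

```text
time: 11.7
tool_pos: [0.6326, -0.2692, 0.406]
tool_rot: [3.142, 0.001, 2.418]
contact_force: [-0.6, -1.1, 1.2]
opening: 0.0332
grip_force: 6.0
```

Request:
arm_command(
  xyz=[
    [-8,-5,0],
    [-8,-4.5,0],
    [-9.5,-4.3,0],
    [-9.8,-3.9,0],
    [-10,-2.9,0],
    [-10.3,-2.3,0],
    [-10.4,-1.4,0],
    [-10.5,-0.7,0],
    [-10.5,0.1,0],
    [-10.5,0.9,0],
    [-10.3,1.7,0],
    [-10.2,2.5,0],
    [-10,3.3,0],
    [-9.8,3.9,0],
    [-9.4,4.7,0],
    [-9,5.3,0],
    [0,0,0],
    [0,0,0],
  ],
  spin=[0,0,0,0,0,0,0,0,0,0,0,0,0,0,0,0,0,0],
)

```text
time: 13.5
tool_pos: [0.476, -0.2715, 0.4058]
tool_rot: [-3.141, -0.001, 2.418]
contact_force: [-0.3, 1.5, 1.3]
opening: 0.0327
grip_force: 6.0
```

Request:
arm_command(
  xyz=[
    [-6,4.2,0],
    [-5.5,4.2,0],
    [-4,3,0],
    [0,0,0],
    [0,0,0],
  ],
  spin=[0,0,0,0,0],
)

```text
time: 14.0
tool_pos: [0.4606, -0.2602, 0.4057]
tool_rot: [-3.141, -0.001, 2.418]
contact_force: [-2.4, -1.3, 0.9]
opening: 0.0328
grip_force: 6.0
```

Request:
arm_command(
  xyz=[
    [-1.5,1.3,0],
    [-1.5,1.3,0],
    [0,0,0],
    [0,0,0],
  ],
  spin=[0,0,0,0],
)

```text
time: 14.4
tool_pos: [0.4578, -0.2577, 0.4057]
tool_rot: [-3.141, -0.0, 2.418]
contact_force: [-1.6, -2.6, 1.0]
opening: 0.0331
grip_force: 6.0
```

```bash
python3 - <<'E'
from h import *
o=observe();print(o["tool_pos"],o["contact_force"])
c=read_camera("top");u=None
d=read_camera("scene"); W=cloud(d)
a=c["img"][150:250,345:445]; b=d["img"][150:250,325:425]
cv2.imwrite("pics/p1.png",np.hstack([cv2.resize(a,(400,400),interpolation=2),cv2.resize(b,(400,400),interpolation=2)])[...,::-1])
E
```

```text
[ 0.45776499 -0.25774147  0.40574976] [-1.59929693 -2.61560797  1.04551053]
```

View pics/p1.png

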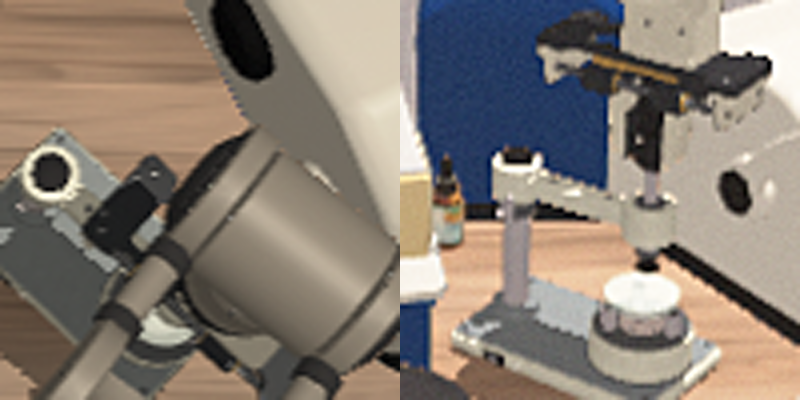

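The scene crop shows the press swung in above the lens. The force reading shows no clear stop yet, so I'll push a little further.

Request:
arm_command(
  xyz=[
    [-1.5,1.3,0],
    [0,0,0],
    [0,0,0],
  ],
  spin=[0,0,0],
)

```text
time: 14.8
tool_pos: [0.4563, -0.2564, 0.4058]
tool_rot: [-3.141, -0.0, 2.418]
contact_force: [-2.3, -4.1, -0.0]
opening: 0.0332
grip_force: 6.0
```

Request:
arm_command(
  xyz=[
    [-1.5,1.3,0],
    [0,0,0],
    [0,0,0],
  ],
  spin=[0,0,0],
)

```text
time: 15.1
tool_pos: [0.4547, -0.255, 0.4058]
tool_rot: [-3.141, -0.0, 2.418]
contact_force: [-3.6, -3.1, 0.8]
opening: 0.0334
grip_force: 6.0
```

Request:
arm_command(
  xyz=[
    [0,0,0],
    [0,0,0],
    [0,0,0],
    [0,0,0],
    [0,0,25],
    [0,0,40],
    [0,0,25],
    [0,40,0],
    [0,45,0],
    [0,45,0],
    [0,45,0],
    [0,45,0],
    [0,0,0],
    [0,0,0],
  ],
  spin=[0,0,0,0,0,0,0,0,0,0,0,0,0,0],
  jaw=0.35,
)

```text
time: 16.5
tool_pos: [0.4549, -0.0342, 0.4959]
tool_rot: [3.141, 0.001, 2.421]
contact_force: [1.0, -0.4, -0.1]
opening: 0.0624
grip_force: 0.0
```

```bash
python3 - <<'E'
from h import *
o=observe();print(o["tool_pos"],o["contact_force"])
c=read_camera("top");W=cloud(c).reshape(-1,3)*1000
p=W[(np.hypot(W[:,0]-458,W[:,1]+258)<40)&(W[:,2]>231)&(W[:,2]<250)]
print(len(p),cv2.minEnclosingCircle(p[:,:2].astype(np.float32)) if len(p) else '',np.median(p,axis=0))
img=c["img"]; K=np.array([458,-258,240.])/1000
T=np.array(c["world_from_camera"]); q=T[:3,:3].T@(K-T[:3,3]); u=c["cx"]+c["fx"]*q[0]/-q[2]; v=c["cy"]-c["fy"]*q[1]/-q[2]; print(u,v)
u,v=int(u),int(v)
d=(img[v-14:v+15,u-14:u+15].max(-1)<70).astype(np.uint8); n,l,s,ce=cv2.connectedComponentsWithStats(d); k=1+np.argmax(s[1:,4]); print(s[k],ray(c,ce[k][0]+u-14,ce[k][1]+v-14,.238))
a=img[150:250,345:445]; b=read_camera("scene")["img"][150:250,325:425]
cv2.imwrite("pics/p2.png",np.hstack([cv2.resize(a,(400,400),interpolation=2),cv2.resize(b,(400,400),interpolation=2)])[...,::-1])
E
```

```text
[ 0.45487356 -0.03415313  0.49592804] [ 0.96387495 -0.38479275 -0.09874019]
107 ((461.8706359863281, -258.9315185546875), 16.785829544067383) [ 460.81229001 -257.58367677  239.19786176]
393.29389258247437 223.86555354562796
[  8   9  13  11 108] [ 460.7094876  -257.66080716  238.        ]
```

View pics/p2.png

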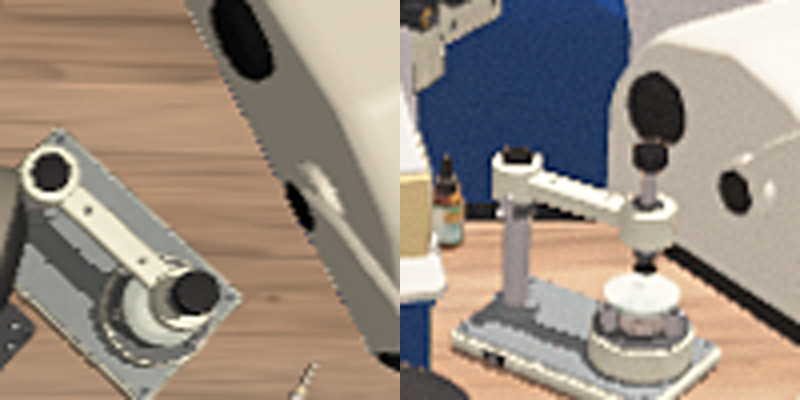

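The left crop shows the arm along the base with the knob at about pixel (393,223). That measures (461,-258) mm, within 1 mm of the nest, so the press is on its stop and the earlier extra motion was just pad slip. Next I'll close the fingers and push from above.

Request:
arm_command(
  xyz=[
    [1,-30,0],
    [1,-45,0],
    [1,-45,0],
    [1,-45,0],
    [1,-40,0],
    [0.5,-20,0],
    [0,0,-25],
    [0,0,-25],
    [0,0,-15],
    [0,0,0],
    [0,0,0],
  ],
  spin=[0,0,0,0,0,0,0,0,0,0,0],
  jaw=-1,
)

```text
time: 17.7
tool_pos: [0.4601, -0.2613, 0.431]
tool_rot: [3.142, 0.0, 2.416]
contact_force: [0.2, -0.2, -0.1]
opening: 0.0005
grip_force: 0.0
```

Request:
arm_command(
  xyz=[
    [0,2.3,-5],
    [0,0,-4],
    [0,0,-3],
    [0,0,-3],
    [0,0,0],
    [0,0,0],
  ],
  spin=[0,0,0,0,0,0],
)

```text
time: 18.3
tool_pos: [0.4605, -0.2577, 0.4161]
tool_rot: [3.141, 0.001, 2.418]
contact_force: [0.2, 1.4, 4.1]
opening: 0.0005
grip_force: 1.6
```

Request:
arm_command(
  xyz=[
    [0,0,-3],
    [0,0,-3],
    [0,0,-3],
    [0,0,-3],
    [0,0,-2],
    [0,0,0],
    [0,0,0],
  ],
  spin=[0,0,0,0,0,0,0],
)

```text
time: 19.0
tool_pos: [0.4604, -0.2577, 0.4017]
tool_rot: [3.141, -0.0, 2.418]
contact_force: [0.5, 0.7, 3.8]
opening: 0.0007
grip_force: 2.0
```

Request:
arm_command(
  xyz=[
    [0,0,-1],
    [0,0,-1],
    [0,0,-1],
    [0,0,-1],
    [0,0,-1],
    [0,0,0],
    [0,0,0],
  ],
  spin=[0,0,0,0,0,0,0],
)

```text
time: 19.7
tool_pos: [0.4603, -0.2576, 0.3978]
tool_rot: [3.141, 0.001, 2.418]
contact_force: [-1.8, 0.7, 10.7]
opening: 0.0006
grip_force: 5.4
```

Request:
arm_command(
  xyz=[
    [0,0,-1],
    [0,0,-1],
    [0,0,-1],
    [0,0,-1],
    [0,0,-1],
    [0,0,0],
    [0,0,0],
    [0,0,0],
  ],
  spin=[0,0,0,0,0,0,0,0],
)

```text
time: 20.5
tool_pos: [0.4603, -0.2576, 0.3935]
tool_rot: [3.141, 0.002, 2.418]
contact_force: [-2.2, 2.3, 14.7]
opening: 0.0003
grip_force: 7.6
```

Request:
arm_command(
  xyz=[
    [0,0,-1],
    [0,0,-0.8],
    [0,0,0],
    [0,0,0],
    [0,0,0],
    [0,0,0],
    [0,0,0],
    [0,0,0],
    [0,0,0],
  ],
  spin=[0,0,0,0,0,0,0,0,0],
)

```text
time: 21.4
tool_pos: [0.4603, -0.2576, 0.3919]
tool_rot: [3.141, 0.002, 2.418]
contact_force: [-2.9, 3.1, 16.1]
opening: 0.0006
grip_force: 8.4
```

```bash
python3 - <<'E'
from h import *
for i in range(4):
  o=observe();print(o["tool_pos"].round(4),o["contact_force"].round(1)); c=read_camera("scene")
if 15<o["contact_force"][2]<19: print(hand_in())
E
```

```text
[ 0.4603 -0.2576  0.3919] [-2.9  3.1 16.1]
[ 0.4603 -0.2576  0.392 ] [-2.1  2.9 16.4]
[ 0.4603 -0.2576  0.3919] [-3.2  2.  16.5]
[ 0.4603 -0.2576  0.392 ] [-2.9  2.5 16.6]
the job is handed in; nothing more can be done
None
```

The job is handed in, with no verdict returned: the blank looked flat on the rests, the press measured at its stop, and the knob was held about 26 mm down with about 16.5 N of push, which I estimate puts 11–12 N on the lens.

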